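# Stroke the microscope lamp up to full

## Task

Bring the microscope lamp up from low to full: put the fingertips on the narrow end of the black arched touch strip on the white console and stroke along the whole curve to the wide end, pressing lightly so that the strip gives a little under the fingers but is never pushed down to its stop. Finish while holding: the program ends with the fingertips still resting lightly on the last, widest bar of the strip. Leave the rest as it is: do not shove or lift the console, turn its knob, or disturb the bottle, box and jar around it.

Things in the scene. Friction and masses are not known exactly. Their poses are not given: they have to be found in the camera images.
- console: white desktop control console of 1.7 to 2.5 kg standing loose on rubber feet on the bench, 170 mm (x) by 310 mm (y), its flat top 35 mm above the bench; it may be turned any way. Origin: centre of its underside; z up. On top it carries the black touch strip, the grey knob and a small flat display. The strip's middle line is an arc of radius 150 mm about the point (-105, 0) mm of this frame, bulging to the console's +x, spanning 100 degrees, narrow end at +y and wide end at -y
- strip (a joint): how far the touch strip is pressed down, m: 0 at rest, 0.010 at its stop. One stiff plate on springs: pressed anywhere it sinks straight down as a whole (from 14 to 4 mm above the console's top). It gives from about 1 N, then 0.7 N per mm, 8 N at the stop, and springs back. Keep it pressed about 1 to 8 mm. Shut fingers rest on one or two bars at a time; wide-open fingers touch several
- bar1: bar 1 of the strip's nine (the narrow end): 16 mm wide across the strip, about 30 mm along it, 4 mm thick. Origin: centre of its top face. x: across the strip, outwards from the arc's centre; y: along the strip, towards the narrow end; z: up
- bar2: bar 2 of the strip's nine: 20 mm wide across the strip, about 30 mm along it, 4 mm thick. Origin: centre of its top face. x: across the strip, outwards from the arc's centre; y: along the strip, towards the narrow end; z: up
- bar3: bar 3 of the strip's nine: 24 mm wide across the strip, about 30 mm along it, 4 mm thick. Origin: centre of its top face. x: across the strip, outwards from the arc's centre; y: along the strip, towards the narrow end; z: up
- bar4: bar 4 of the strip's nine: 28 mm wide across the strip, about 30 mm along it, 4 mm thick. Origin: centre of its top face. x: across the strip, outwards from the arc's centre; y: along the strip, towards the narrow end; z: up
- bar5: bar 5 of the strip's nine: 32 mm wide across the strip, about 30 mm along it, 4 mm thick. Origin: centre of its top face. x: across the strip, outwards from the arc's centre; y: along the strip, towards the narrow end; z: up
- bar6: bar 6 of the strip's nine: 36 mm wide across the strip, about 30 mm along it, 4 mm thick. Origin: centre of its top face. x: across the strip, outwards from the arc's centre; y: along the strip, towards the narrow end; z: up
- bar7: bar 7 of the strip's nine: 40 mm wide across the strip, about 30 mm along it, 4 mm thick. Origin: centre of its top face. x: across the strip, outwards from the arc's centre; y: along the strip, towards the narrow end; z: up
- bar8: bar 8 of the strip's nine: 44 mm wide across the strip, about 30 mm along it, 4 mm thick. Origin: centre of its top face. x: across the strip, outwards from the arc's centre; y: along the strip, towards the narrow end; z: up
- bar9: bar 9 of the strip's nine (the wide end): 48 mm wide across the strip, about 30 mm along it, 4 mm thick. Origin: centre of its top face. x: across the strip, outwards from the arc's centre; y: along the strip, towards the narrow end; z: up
- focus (a joint): angle of the small grey knob (34 mm across) on the console's top inside the arc, rad; starts at 0 and is to stay there
- focus_grip (a point): the knob's grip point on its axis, 40 mm from the console's origin on the side away from the strip's middle; the knob's top is 7 mm above this point, 44 mm above the console's top
- oil_bottle: bystander: amber dropper bottle, 34 mm across, 75 mm tall, loose. Origin: centre of its underside
- slide_box: bystander: closed microscope slide box, 45 x 90 x 37 mm tall, loose. Origin: centre of its underside
- sample_jar: bystander: sample jar with a screw lid, 52 mm across, 65 mm tall, loose. Origin: centre of its underside

How it is judged:
On the way, in this order (a step that is already met when the one before it is completed fails the run):
1. a fingertip presses lightly on the narrowest bar (contact force between the fingers and bar1 above 0.2 N and value of joint strip above 0.0005 m and contact force between the fingers and bar9 below 0.05 N), for 0.1 s.
2. a fingertip presses lightly on the third bar (contact force between the fingers and bar3 above 0.2 N and value of joint strip above 0.0005 m and contact force between the fingers and bar1 below 0.05 N), for 0.1 s.
3. a fingertip presses lightly on the fifth (middle) bar (contact force between the fingers and bar5 above 0.2 N and value of joint strip above 0.0005 m and contact force between the fingers and bar3 below 0.05 N), for 0.1 s.
4. a fingertip presses lightly on the seventh bar (contact force between the fingers and bar7 above 0.2 N and value of joint strip above 0.0005 m and contact force between the fingers and bar5 below 0.05 N), for 0.1 s.
5. a fingertip presses lightly on the widest bar (contact force between the fingers and bar9 above 0.2 N and value of joint strip above 0.0005 m and contact force between the fingers and bar7 below 0.05 N), for 0.1 s.
At the end, for the whole second after the job is handed in: The fingertips still rest on the widest bar, the strip pressed between 0.5 and 9 mm; the console has moved less than 15 mm (its strip ends less than 20 mm), the knob has turned less than 0.15 rad, and bottle, box and jar stand upright (tilt under 0.25 rad) within 15 mm of where they were (contact force between the fingers and bar9 above 0.2 N and value of joint strip between 0.0005 and 0.009 m and distance of each of console, oil_bottle, slide_box, sample_jar from where it was at the start of the episode below 0.015 m and distance of each of bar1, bar9 from where it was at the start of the episode below 0.02 m and value of joint focus between -0.15 and 0.15 rad and angle between each of oil_bottle, slide_box, sample_jar's own z axis and vertical below 0.25 rad); the arm keeps its last pose, push and grip.
It fails at once if the strip is pushed down to its stop (more than 9 mm) (value of joint strip above 0.009 m).
It fails at once if the console is shoved or lifted (distance of console from where it was at the start of the episode above 0.015 m or distance of any of bar1, bar9 from where it was at the start of the episode above 0.02 m).
It fails at once if the knob is turned (value of joint focus above 0.15 rad or value of joint focus below -0.15 rad).
It fails at once if the bottle, box or jar is moved, tipped or lifted (not (distance of oil_bottle from where it was at the start of the episode below 0.015 m) or not (distance of slide_box from where it was at the start of the episode below 0.015 m) or not (distance of sample_jar from where it was at the start of the episode below 0.015 m) or not (angle between oil_bottle's own z axis and vertical below 0.25 rad) or not (angle between slide_box's own z axis and vertical below 0.25 rad) or not (angle between sample_jar's own z axis and vertical below 0.25 rad)).
It also fails if it takes over 42 s, if anything falls off the work surface, if the arm or the gripper's body presses on something with over 40 N, if the wrist force passes 120 N, or if a joint passes its speed limit or range.

## Robot

A 6-joint arm with a two-finger parallel gripper is mounted at the origin on the work surface. World frame = base frame: x ahead of the robot, y to its left, z up, the work surface at z = 0. Lengths are in m, angles in rad, forces in N, time in s.
With the tool pointing down it reaches from about 0.25 to 0.725 m from the base axis. Payload 4 kg.
Tool frame: the origin (TCP) lies midway between the tips of the shut fingers; the grasp point (between the pads) lies 19 mm behind it; z points along the fingers, y is the direction in which the jaws open and shut (so a half turn about z gives the same grasp; the last joint's range is limited). The gripper opens to 85 mm and grips with 20 to 120 N. Pads are 22 mm wide; open, the fingers measure 114 mm over their backs; the gripper's body (76 mm by 85 mm) begins 54 mm behind the grasp point. The pads swing forward as they close: fully open they stand 13 mm farther back than shut.
Start: joints at [-1.103, 0.241, 0.005, 1.335, 0, 1.571], TCP at [0.225, -0.446, 0.231] pointing down, gripper open.
Joint ranges: [-2.72, 2.72], [-1.05, 1.87], [-1.09, 1.28], [-1.99, 2.15], [-1.42, 1.44], [-3.14, 3.14]. Speed limits (rad/s): [2.79, 2.79, 3.14, 3.14, 3.14, 3.14].

## Interface

Orientations are given as a unit quaternion [x, y, z, w].
In Python, from workcell import get_obs, camera, camera_model, job_done, masks_of gives the robot as it stands.
- The arm moves only by the tool jog_arm, never from a script. Its argument "deltas" is a list that holds one entry, the list of rows, each a list of 7 numbers: the shift along the tool's x, y, z in mm, then the turn, a rotation vector about the tool's x, y, z in degrees, then the finger opening in mm, from 0 to 85.4. A call has 1 to 5 rows; each row shifts and turns the pose as measured when the row begins, along the tool's axes as they then stand; what a row does not reach is not made up. A row lasts 1/10 s, in which the tool goes at most 50 mm and 8.59 degrees, less where a joint would pass 70% of its speed; a pose out of reach is approached as far as the arm can. A call with a gripper value outside its range is refused whole. The fingers move at their own pace and stop on an object; the grip force is fixed at half the most. Time passes only in rows, so rows that do not move let the fingers close. It gives the time, the measured TCP pose, the force and the opening at its end, in the units of the state.
- get_obs(): the state, without advancing time (a new reading comes with each control period).
- camera(name): name is "scene" or "top" or "wrist"; returns the picture (420x560x3 uint8, red, green, blue); there is no depth.
- camera_model(name): a dict with "fovy" (degrees; the focal length in pixels is half the picture's height over the tangent of half this angle, whatever the lens; pixels are square), "cx", "cy" (the principal point, pixels), "pose" (4x4, takes a point from camera to world coordinates); the wrist camera has in their place "T_tool_cam" (4x4, takes a point from camera to tool coordinates, whose origin is the TCP and whose axes are the flange's). Camera axes: x right, y down, z forward; pixel columns grow to the right and rows downward; lengths in m; the calibration is good to about 2 mm. A picture is of the moment at which its call begins: read the wrist's pose just before it. camera_model takes no time and is no camera call.
- job_done(): hands the job in, once; it reports no verdict.
Trained networks look in the newest picture that a camera, given by its name, has taken for a name from the list of things; names that differ only in an ending like _2 or _b are one class to them, and where a whole thing is asked for, a point or a joint stands for the part that bears it (a point fixed in the world has none). Each returns a list of dicts, best first, with "conf" (0 to 1); they miss things now and then, are a little off and sometimes report something else, mostly with a low value. They report only what shows in the picture. A call takes as long as a camera call.
- masks_of(target, camera): "pixels" (420x560 bool, what is visible of it) and "at" ([column, row] in pixels, amid what is visible of it).
The state is a dict: "clock": time; "joint_pos": joint angles; "joint_vel": joint speeds; "tau": joint torques, N m; "eef_pos": TCP position; "tool_rot": TCP orientation; "ft_force": force on the tool from outside, world axes, zero at the start; "ft_torque": the same for the moment, N m; "grip_width": finger opening in m.
Only numpy, scipy, OpenCV 4.12 (cv2) and the standard library are available. Lean on these libraries where they do the work, as an engineer would, in place of code of your own. Each camera call takes 0.05 s, during which the arm holds its last target. There are 200 camera calls.

## Working session

There is one attempt and no reset: what is moved stays moved. The work goes in short steps, Python scripts to look and compute and a tool call to move; the robot and the scene stay as the last step left them, time stands still between calls to the robot, and variables do not carry over. Pictures are saved under pics/ and viewed, about 8 in all and at most 12, crops included, and the job is handed in when it is done.

Besides the shell and the picture viewer there is one more tool, called after "Request:" as name(argument=value, ...) on one line, values as JSON. jog_arm: Moves the arm, as the interface text tells. Its arguments: {"type":"object","properties":{"deltas":{"type":"array"}},"required":["deltas"]}

```bash
mkdir -p pics
cat > h.py <<'E'
import numpy as np, cv2
from workcell import *
def f(m,h=420): return h/2/np.tan(np.radians(m["fovy"])/2)
def ray(m,uv,T=None):
    T=m["pose"] if T is None else T; T=np.array(T)
    d=np.array([(uv[0]-m["cx"])/f(m),(uv[1]-m["cy"])/f(m),1.]); return T[:3,3],T[:3,:3]@d
def atz(m,uv,z):
    o,d=ray(m,uv); return o+d*(z-o[2])/d[2]
def proj(m,P):
    T=np.linalg.inv(np.array(m["pose"])); p=np.atleast_2d(P)@T[:3,:3].T+T[:3,3]
    return np.c_[p[:,0]/p[:,2]*f(m)+m["cx"],p[:,1]/p[:,2]*f(m)+m["cy"]]
def save(n,im): cv2.imwrite("pics/"+n,im[:,:,::-1])
E
python3 - <<'E'
from h import *
ims=[]
for c in ("top","scene"):
    save(c+".png",camera(c)); m=camera_model(c); print(c,m["fovy"],m["cx"],m["cy"],np.round(m["pose"],3).tolist())
    for t in ["console","strip","bar1","bar5","bar9","focus_grip","oil_bottle","slide_box","sample_jar"]:
        for r in masks_of(t,c)[:2]:
            print(t,round(r["conf"],2),np.round(r["at"]),r["pixels"].sum())
print(get_obs())
E
```

```text
top 50.18389131275556 278.5440679755473 211.9865359209175 [[0.007, -0.997, 0.073, 0.496], [-1.0, -0.006, 0.025, 0.025], [-0.024, -0.073, -0.997, 0.97], [0.0, 0.0, 0.0, 1.0]]
console 0.68 [275. 204.] 11856
bar1 0.77 [236. 191.] 294
bar1 0.74 [253. 214.] 251
bar5 0.77 [236. 191.] 294
bar5 0.74 [253. 214.] 251
bar9 0.77 [236. 191.] 294
bar9 0.74 [253. 214.] 251
focus_grip 0.74 [287. 186.] 211
oil_bottle 0.67 [201. 250.] 241
slide_box 0.74 [284. 132.] 967
slide_box 0.36 [293. 231.] 196
sample_jar 0.74 [275. 290.] 512
sample_jar 0.15 [230. 180.] 349
scene 57.59294435602537 286.4266290335649 205.5293153090768 [[0.365, 0.71, -0.603, 0.951], [0.931, -0.265, 0.252, -0.109], [0.019, -0.653, -0.757, 0.574], [0.0, 0.0, 0.0, 1.0]]
console 0.75 [291. 239.] 14667
strip 0.79 [313. 213.] 2675
bar1 0.81 [354. 232.] 382
bar1 0.76 [340. 221.] 319
bar5 0.81 [354. 232.] 382
bar5 0.76 [340. 221.] 319
bar9 0.81 [354. 232.] 382
bar9 0.76 [340. 221.] 319
focus_grip 0.64 [286. 243.] 335
oil_bottle 0.57 [347. 177.] 459
slide_box 0.97 [316. 315.] 2229
sample_jar 0.79 [263. 168.] 855
{'clock': 1.0, 'joint_pos': array([-1.10300734e+00,  2.40560850e-01,  4.99194022e-03,  1.33522117e+00,
        3.00604899e-05,  1.57079388e+00]), 'joint_vel': array([-0.00238875,  0.00038271,  0.00110509, -0.00052899,  0.00141562,
        0.00080437]), 'tau': array([-2.81227940e-04, -3.72214544e+01,  2.52697581e+01,  1.20661000e-03,
       -1.69569162e-04,  2.73149119e-06]), 'eef_pos': array([ 0.22545939, -0.4462683 ,  0.23132296]), 'tool_rot': array([ 9.72770872e-01,  2.31768914e-01,  1.53449049e-05, -4.45101861e-07]), 'ft_force': array([-0.47978163, -0.43488658,  0.36506403]), 'ft_torque': array([-0.02728906, -0.037354  ,  0.02312149]), 'grip_width': 0.08541339573236623}
```

View pics/top.png

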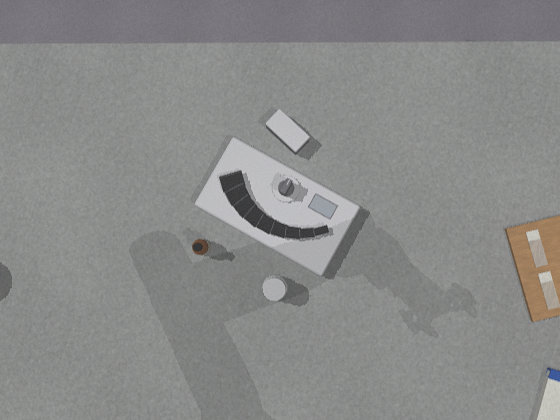

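View pics/scene.png

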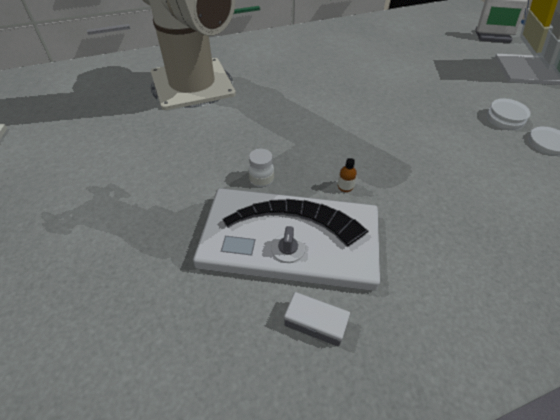

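```bash
cat > fit.py <<'E'
from h import *
from scipy.optimize import minimize
def poly(i,z=0.049):
    t=np.radians(50-100/9*np.array([i,i+1/3,i+2/3,i+1])); w=(16+4*i)/2000
    return np.r_[[[-.105+(.15+w)*np.cos(a),(.15+w)*np.sin(a),z] for a in t],[[-.105+(.15-w)*np.cos(a),(.15-w)*np.sin(a),z] for a in t[::-1]]]
def w(p,P):
    c,s=np.cos(p[2]),np.sin(p[2]); return P@np.array([[c,s,0],[-s,c,0],[0,0,1]])+[p[0],p[1],p[3]]
def render(m,p):
    im=np.zeros((420,560),np.uint8)
    for i in range(9): cv2.fillPoly(im,[np.round(proj(m,w(p,poly(i)))*16).astype(np.int32)],255,cv2.LINE_AA,4)
    return im
if __name__=="__main__":
    M={};S={}
    for c in ("top","scene"):
        im=cv2.imread(f"pics/{c}.png"); g=im.max(2)
        con=camera(c); r=masks_of("console",c)[0]["pixels"].astype(np.uint8)
        hull=np.zeros_like(r); cv2.fillConvexPoly(hull,cv2.convexHull(cv2.findNonZero(r)),1)
        d=((g<75)&(hull>0)).astype(np.uint8)
        d=cv2.morphologyEx(d,cv2.MORPH_CLOSE,np.ones((3,3)))
        n,l,st,_=cv2.connectedComponentsWithStats(d); k=1+np.argmax(st[1:,4])
        S[c]=((l==k)*255).astype(float); M[c]=camera_model(c); print(c,st[k])
    def cost(p,cs=("top","scene")):
        return sum(np.abs(cv2.GaussianBlur(render(M[c],p).astype(float)-S[c],(0,0),1.5)).sum()/S[c].sum() for c in cs)
    for cs in (("top",),("scene",),("top","scene")):
        best=None
        for y in (2.6,2.8,3.6,0.5,-0.5,-2.6):
            r=minimize(cost,[.5,.03,y,0],args=(cs,),method="Nelder-Mead",options=dict(initial_simplex=np.array([.5,.03,y,0])+np.r_[np.zeros((1,4)),np.diag([.03,.03,.3,.01 if len(cs)>1 else 1e-9])],maxiter=600,xatol=1e-5,fatol=1e-5))
            if best is None or r.fun<best.fun: best=r
        print(cs,best.fun,best.x)
    p=best.x; np.save("p.npy",p)
    o=[]
    for c in ("top","scene"):
        im=cv2.imread(f"pics/{c}.png"); 
        for i in range(9): cv2.polylines(im,[np.round(proj(M[c],w(p,poly(i)))*16).astype(np.int32)],True,(0,0,255) if i else (0,255,0),1,cv2.LINE_AA,4)
        x,y=(170,110) if c=="top" else (190,180); o.append(cv2.resize(im[y:y+200,x:x+200],(400,400),interpolation=2))
    cv2.imwrite("pics/fit.png",np.hstack(o))
    for t,z in (("oil_bottle",.04),("slide_box",.037),("sample_jar",.05)): print(t,atz(M["top"],[r["at"] for r in [dict(at=dict(oil_bottle=[201,247],slide_box=[288,130],sample_jar=[275,289])[t])]][0],z))
E
python3 fit.py
```

```text
top [ 220  171  109   68 1847]Traceback (most recent call last):
  File "fit.py", line 16, in <module>
    con=camera(c); r=masks_of("console",c)[0]["pixels"].astype(np.uint8)
                     ~~~~~~~~~~~~~~~~~~~~~^^^
IndexError: list index out of range
```

```bash
python3 - <<'E'
s=open("fit.py").read()
a=s.index("        con=camera"); b=s.index("        d=((g<75)")
s=s[:a]+'''        hull=np.zeros_like(g); cv2.fillConvexPoly(hull,np.array({"top":[[234,141],[355,208],[323,270],[200,203]],"scene":[[215,194],[376,205],[376,270],[203,260]]}[c]),1)
'''+s[b:]
open("fit.py","w").write(s)
E
python3 fit.py
```

```text
top [ 220  171  109   68 1847]
scene [ 223  199  145   47 2457]
('top',) 0.15306871886557116 [ 5.80630158e-01  5.33083691e-02 -3.65624651e+00 -7.46254107e-10]
('scene',) 0.07167854808606411 [ 5.81698893e-01  5.33236684e-02 -3.63974995e+00  1.24553699e-09]
('top', 'scene') 0.22826617093847376 [ 5.80149708e-01  5.43800518e-02  2.63509207e+00 -1.75381182e-03]
oil_bottle [0.49059611 0.20912616 0.04      ]
slide_box [0.73849815 0.02997841 0.037     ]
sample_jar [0.40672195 0.05438744 0.05      ]
```

View pics/fit.png

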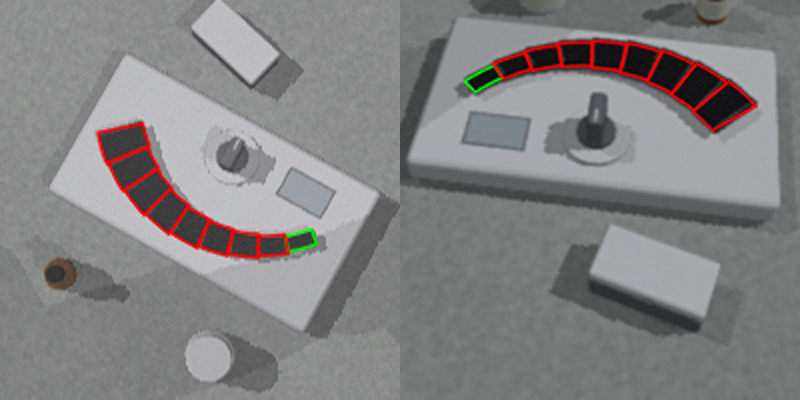

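The strip outline fits well in both views: bar1 (green) is at the right in the top view and bar9 at the upper left. The strip top comes out at z ≈ 0.047–0.049. Next I turn the tool so its x axis matches world y, with the fingers shut.

Request:
jog_arm(deltas=[[[0, 0, 0, 0, 0, -8, 0], [0, 0, 0, 0, 0, -8, 0], [0, 0, 0, 0, 0, -8, 0], [0, 0, 0, 0, 0, -8, 0], [0, 0, 0, 0, 0, -8, 0]]])

```text
clock: 1.7
eef_pos: [0.2255, -0.4463, 0.2313]
tool_rot: [0.827, 0.562, -0.0, -0.0]
ft_force: [-0.2, -0.0, -0.6]
grip_width: 0.0123
```

Request:
jog_arm(deltas=[[[0, 0, 0, 0, 0, -8, 0], [0, 0, 0, 0, 0, -8, 0], [0, 0, 0, 0, 0, -8, 0], [0, 0, 0, 0, 0, 0, 0], [0, 0, 0, 0, 0, 0, 0]]])

```text
clock: 2.2
eef_pos: [0.2255, -0.4463, 0.2313]
tool_rot: [0.687, 0.727, -0.0, 0.0]
ft_force: [1.6, 0.2, 0.2]
grip_width: -0.0003
```

```bash
cat > wp.py <<'E'
from fit import *
from scipy.spatial.transform import Rotation as R
p=np.load("p.npy")
def arc(t): t=np.radians(t); return w(p,np.array([[-.105+.15*np.cos(t),.15*np.sin(t),.049]]))[0]
def st():
    o=get_obs(); Rm=R.from_quat(o["tool_rot"]).as_matrix()
    print("t",round(o["clock"],2),"tcp mm",np.round(o["eef_pos"]*1e3,1),"x",np.round(Rm[:,0],3),"z",np.round(Rm[:,2],3),"q",np.round(o["joint_pos"],2),"F",np.round(o["ft_force"],2),"g",round(o["grip_width"],4)); return o,Rm
E
python3 - <<'E'
from wp import *
o,Rm=st()
for t in np.arange(44.4,-46,-4): print(round(t,1),np.round(arc(t)*1e3,1),end=" ")
E
```

```text
t 2.2 tcp mm [ 225.5 -446.3  231.3] x [-0.056  0.998 -0.   ] z [-0. -0. -1.] q [-1.1   0.24  0.    1.34 -0.    0.41] F [1.58 0.17 0.18] g -0.0003
44.4 [527.3 -36.3  47.2] 40.4 [524.9 -26.2  47.2] 36.4 [523.2 -15.8  47.2] 32.4 [522.2  -5.4  47.2] 28.4 [522.    5.1  47.2] 24.4 [522.5  15.5  47.2] 20.4 [523.7  25.9  47.2] 16.4 [525.6  36.2  47.2] 12.4 [528.2  46.3  47.2] 8.4 [531.6  56.3  47.2] 4.4 [535.6  65.9  47.2] 0.4 [540.3  75.3  47.2] -3.6 [545.6  84.3  47.2] -7.6 [551.6  92.9  47.2] -11.6 [558.1 101.1  47.2] -15.6 [565.2 108.8  47.2] -19.6 [572.8 116.   47.2] -23.6 [580.9 122.6  47.2] -27.6 [589.4 128.7  47.2] -31.6 [598.4 134.2  47.2] -35.6 [607.7 139.   47.2] -39.6 [617.3 143.1  47.2] -43.6 [627.2 146.6  47.2]
```

Request:
jog_arm(deltas=[[[0, 0, 0, 0, 0, 3.2, 0], [38, 28, 0, 0, 0, 0, 0], [38, 28, 0, 0, 0, 0, 0], [38, 28, 0, 0, 0, 0, 0], [38, 28, 0, 0, 0, 0, 0]]])

```text
clock: 2.7
eef_pos: [0.3396, -0.2968, 0.2307]
tool_rot: [0.718, 0.697, -0.001, 0.001]
ft_force: [0.8, -0.6, 1.0]
grip_width: -0.0001
```

Request:
jog_arm(deltas=[[[38, 28, 0, 0, 0, 0, 0], [38, 28, 0, 0, 0, 0, 0], [38, 28, 0, 0, 0, 0, 0], [38, 28, 0, 0, 0, 0, 0], [0, 0, 0, 0, 0, 0, 0]]])

```text
clock: 3.2
eef_pos: [0.4635, -0.1381, 0.2313]
tool_rot: [0.72, 0.694, 0.001, 0.003]
ft_force: [-1.3, 0.1, -0.4]
grip_width: 0.0001
```

Request:
jog_arm(deltas=[[[34, 20, 0, 0, 0, -2, 0], [34, 22, 0, 0, 0, 0, 0], [33, 22, 0, 0, 0, 0, 0], [0, 0, 40, 0, 0, 0, 0], [0, 0, 40, 0, 0, 0, 0]]])

```text
clock: 3.7
eef_pos: [0.5376, -0.0359, 0.1559]
tool_rot: [0.711, 0.703, 0.005, 0.01]
ft_force: [0.6, -0.0, -1.0]
grip_width: -0.0001
```

Request:
jog_arm(deltas=[[[0, 0, 40, 0, 0, 0, 0], [0, 0, 25, 0, 0, 0, 0], [0, 0, 0, 0, 0, 0, 0], [0, 0, 0, 0, 0, 0, 0]]])

```text
clock: 4.1
eef_pos: [0.5346, -0.0379, 0.0841]
tool_rot: [0.714, 0.7, 0.002, 0.006]
ft_force: [-0.1, 0.4, 1.0]
grip_width: 0.0
```

Run:
```python
from wp import *
o,Rm=st(); print((arc(44.4)-o["eef_pos"])*1e3@Rm)
im=camera("scene"); cv2.imwrite("pics/s2.png",cv2.resize(im[120:300,170:410,::-1],(720,540),interpolation=2))
```

```text
t 4.1 tcp mm [534.6 -37.9  84.1] x [ 0.019  1.    -0.007] z [ 0.011 -0.007 -1.   ] q [-0.07  0.41 -0.16  0.99 -0.01  1.52] F [-0.14  0.42  0.98] g 0.0
[ 1.70335558 -7.74732554 36.73714868]
```

View pics/s2.png

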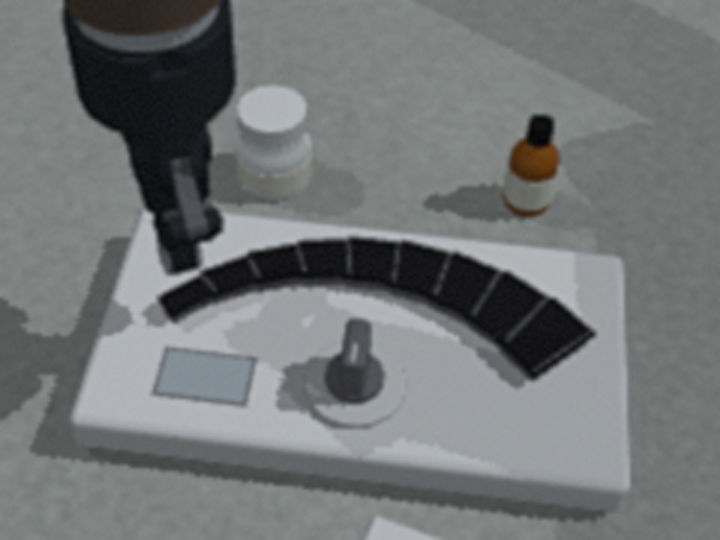

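The scene crop shows the shut fingertips above bar1, with knob, bottle and jar untouched. I'll go down slowly and correct the tilt.

Request:
jog_arm(deltas=[[[1.7, -7.7, 10, 0.6, 0.4, 0, 0], [0, 0, 10, 0, 0, 0, 0], [0, 0, 5, 0, 0, 0, 0], [0, 0, 0, 0, 0, 0, 0], [0, 0, 0, 0, 0, 0, 0]]])

```text
clock: 4.65
eef_pos: [0.5301, -0.0371, 0.0622]
tool_rot: [0.715, 0.7, 0.004, 0.003]
ft_force: [-0.2, -1.0, 0.5]
grip_width: -0.0003
```

Run:
```python
from wp import *
o,Rm=st(); print((arc(44.4)-o["eef_pos"])*1e3@Rm)
```

```text
t 4.65 tcp mm [530.1 -37.1  62.2] x [0.021 1.    0.   ] z [ 0.01  0.   -1.  ] q [-0.07  0.43 -0.2   0.94  0.    1.52] F [-0.21 -0.95  0.51] g -0.0003
[ 0.65628419 -2.92964642 14.94861   ]
```

Request:
jog_arm(deltas=[[[0.7, -3, 8, 0, 0, 0, 0], [0, -0.5, 5, 0, 0, 0, 0], [0, 0, 2, 0, 0, 0, 0], [0, 0, 1, 0, 0, 0, 0], [0, 0, 0, 0, 0, 0, 0]]])

```text
clock: 5.15
eef_pos: [0.5278, -0.0363, 0.0462]
tool_rot: [0.715, 0.7, 0.004, 0.005]
ft_force: [-0.6, -0.7, 3.1]
grip_width: -0.0001
```

Request:
jog_arm(deltas=[[[0, 0, 1, 0, 0, 0, 0], [0, 0, 1, 0, 0, 0, 0], [0, 0, 0, 0, 0, 0, 0]]])

```text
clock: 5.45
eef_pos: [0.5278, -0.0363, 0.0449]
tool_rot: [0.715, 0.7, 0.005, 0.005]
ft_force: [-1.3, -0.2, 3.8]
grip_width: 0.0001
```

Run:
```python
from wp import *
o,Rm=st(); print((arc(44.4)-o["eef_pos"])*1e3@Rm)
im=camera("scene"); save("s3full.png",im); cv2.imwrite("pics/s3.png",cv2.resize(im[170:270,200:340,::-1],(770,550),interpolation=2))
```

```text
t 5.45 tcp mm [527.8 -36.3  44.9] x [ 0.021  1.    -0.   ] z [ 0.013 -0.    -1.   ] q [-0.07  0.44 -0.23  0.89  0.    1.52] F [-1.3  -0.16  3.82] g 0.0001
[-0.09386736 -0.4550677  -2.34695327]
```

View pics/s3.png

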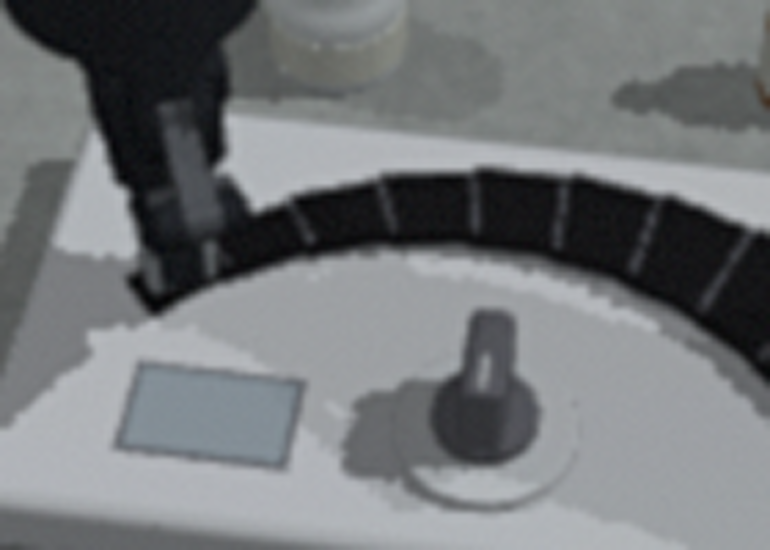

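The crop shows the tips on bar1. The force is about 3.8 N at z 44.9 mm, so the strip is pressed about 4 mm. Now the stroke.

Request:
jog_arm(deltas=[[[10, -2.6, 0, 0, 0, 0, 0], [10.4, -1.9, 0, 0, 0, 0, 0], [10.4, -1.2, 0, 0, 0, 0, 0], [10.5, -0.4, 0, 0, 0, 0, 0], [0, 0, 0, 0, 0, 0, 0]]])

```text
clock: 6.0
eef_pos: [0.5242, 0.0076, 0.0458]
tool_rot: [0.715, 0.699, 0.005, 0.007]
ft_force: [0.3, -0.1, 3.0]
grip_width: -0.0002
```

```bash
cat > nx.py <<'E'
from wp import *
o,Rm=st(); q=np.array([p[0],p[1]]); c,s=np.cos(p[2]),np.sin(p[2])
l=np.array([[c,s],[-s,c]])@(o["eef_pos"][:2]-q)+[.105,0]
th=np.degrees(np.arctan2(l[1],l[0])); print("theta",th.round(1),"r",np.hypot(*l).round(4),"bar",((50-th)/11.11+1).round(2))
pr=o["eef_pos"]*1
for k in range(1,7):
    a=arc(th-4*k); a[2]=pr[2]; print(np.round((a-pr)*1e3@Rm,1)); pr=a
E
python3 nx.py
```

```text
t 6.0 tcp mm [524.2   7.6  45.8] x [ 0.022  1.    -0.003] z [ 0.018 -0.003 -1.   ] q [ 0.02  0.43 -0.24  0.88 -0.    1.61] F [ 0.25 -0.13  3.02] g -0.0002
theta 27.4 r 0.1478 bar 3.03
[10.5 -1.8 -0.1]
[10.4  1.2 -0. ]
[10.3  1.9  0. ]
[10.1  2.6  0. ]
[9.9 3.3 0. ]
[9.7 4.  0. ]
```

Request:
jog_arm(deltas=[[[10.5, -1.8, 0.5, 0.5, 0, 0, 0], [10.4, 1.2, 0.4, 0.3, 0, 0, 0], [10.3, 2, 0.3, 0, 0, 0, 0], [10.1, 2.7, 0.3, 0, 0, 0, 0], [0, 0, 0, 0, 0, 0, 0]]])

```text
clock: 6.5
eef_pos: [0.5292, 0.0528, 0.044]
tool_rot: [0.714, 0.7, -0.001, 0.002]
ft_force: [0.5, -0.9, 4.4]
grip_width: -0.0
```

```bash
python3 nx.py
```

```text
t 6.5 tcp mm [529.2  52.8  44. ] x [ 0.021  1.    -0.004] z [ 0.001 -0.004 -1.   ] q [ 0.1   0.46 -0.2   0.91 -0.    1.69] F [ 0.48 -0.91  4.37] g -0.0
theta 9.9 r 0.1511 bar 4.61
[ 9.5  4.6 -0. ]
[ 9.6  4.2 -0. ]
[ 9.3  4.9 -0. ]
[ 8.9  5.5 -0. ]
[ 8.5  6.1 -0. ]
[ 8.   6.7 -0. ]
```

Request:
jog_arm(deltas=[[[9.5, 4.6, 0.1, 0, 0, 0, 0], [9.6, 4.3, 0.1, 0, 0, 0, 0], [9.3, 5, 0.1, 0, 0, 0, 0], [0, 0, 0, 0, 0, 0, 0]]])

```text
clock: 6.9
eef_pos: [0.5442, 0.0835, 0.0434]
tool_rot: [0.715, 0.7, -0.001, 0.001]
ft_force: [-0.1, -0.8, 4.4]
grip_width: 0.0002
```

```bash
python3 nx.py
```

```text
t 6.9 tcp mm [544.2  83.5  43.4] x [ 0.021  1.    -0.004] z [-0.    -0.004 -1.   ] q [ 0.15  0.49 -0.15  0.93 -0.    1.75] F [-0.15 -0.78  4.37] g 0.0002
theta -3.0 r 0.1508 bar 5.77
[ 8.4  6.3 -0. ]
[ 8.4  6.3 -0. ]
[ 7.9  6.8 -0. ]
[ 7.4  7.4 -0. ]
[ 6.9  7.9 -0. ]
[ 6.3  8.3 -0. ]
```

Request:
jog_arm(deltas=[[[8.4, 6.3, -0.3, 0, 0, 0, 0], [8.4, 6.3, -0.2, 0, 0, 0, 0], [7.9, 6.9, -0.1, 0, 0, 0, 0], [7.4, 7.4, 0, 0, 0, 0, 0], [0, 0, 0, 0, 0, 0, 0]]])

```text
clock: 7.4
eef_pos: [0.5739, 0.1194, 0.0435]
tool_rot: [0.714, 0.7, -0.002, 0.0]
ft_force: [0.0, -2.1, 5.5]
grip_width: -0.0002
```

```bash
python3 nx.py
```

```text
t 7.4 tcp mm [573.9 119.4  43.5] x [ 0.02   1.    -0.002] z [-0.002 -0.002 -1.   ] q [ 0.21  0.55 -0.04  0.98 -0.    1.8 ] F [ 0.04 -2.14  5.52] g -0.0002
theta -20.7 r 0.1518 bar 7.37
[ 5.3  9.3 -0. ]
[ 6.1  8.5 -0. ]
[ 5.5  8.9 -0. ]
[ 4.8  9.3 -0. ]
[ 4.2  9.6 -0. ]
[ 3.5  9.9 -0. ]
```

Request:
jog_arm(deltas=[[[5.3, 9.3, -0.4, 0, 0, 0, 0], [6.1, 8.5, -0.2, 0, 0, 0, 0], [5.5, 9, -0.1, 0, 0, 0, 0], [4.8, 9.4, 0, 0, 0, 0, 0], [0, 0, 0, 0, 0, 0, 0]]])

```text
clock: 7.9
eef_pos: [0.6106, 0.143, 0.0431]
tool_rot: [0.714, 0.7, -0.003, -0.002]
ft_force: [0.5, -1.1, 5.1]
grip_width: 0.0003
```

```bash
python3 nx.py
```

```text
t 7.9 tcp mm [610.6 143.   43.1] x [ 0.019  1.    -0.001] z [-0.007 -0.001 -1.   ] q [0.23 0.63 0.09 1.04 0.   1.82] F [ 0.48 -1.07  5.08] g 0.0003
theta -37.3 r 0.1524 bar 8.85
[ 1.9 10.7 -0.1]
[ 3.4  9.9 -0.1]
[ 2.7 10.1 -0.1]
[ 2.  10.3 -0.1]
[ 1.2 10.4 -0.1]
[ 0.5 10.5 -0.1]
```

Request:
jog_arm(deltas=[[[1.9, 9.5, -0.6, 0, 0, 0, 0], [2.4, 8.5, -0.4, 0, 0, 0, 0], [0, 0, 0, 0, 0, 0, 0], [0, 0, 0, 0, 0, 0, 0], [0, 0, 0, 0, 0, 0, 0]]])

```text
clock: 8.4
eef_pos: [0.6291, 0.1485, 0.0436]
tool_rot: [0.714, 0.7, -0.003, -0.003]
ft_force: [-1.6, -1.7, 5.8]
grip_width: -0.0002
```

```bash
python3 nx.py|head -2
python3 - <<'E'
from wp import *
o=[]
for c,(x,y) in (("top",(170,110)),("scene",(190,140))):
    im=camera(c)[:,:,::-1]; ref=cv2.imread(f"pics/{c}.png")
    o.append(cv2.resize(im[y:y+200,x:x+200],(400,400),interpolation=2))
cv2.imwrite("pics/end.png",np.hstack(o))
print(get_obs()["ft_force"].round(2))
E
```

```text
t 8.4 tcp mm [629.1 148.5  43.6] x [0.019 1.    0.001] z [-0.008  0.001 -1.   ] q [0.23 0.66 0.16 1.08 0.   1.82] F [-1.63 -1.68  5.78] g -0.0002
theta -44.5 r 0.1513 bar 9.51
[-2.35 -1.65  4.35]
```

View pics/end.png

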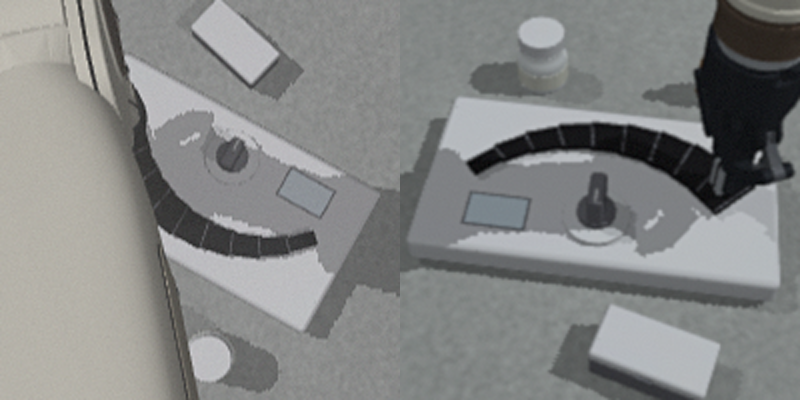

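The tips rest on bar9, and the console, knob, box and jar are at the same pixels as before. I'm handing the job in.

```bash
python3 -c "
from workcell import *
print(job_done()); o=get_obs(); print(o['eef_pos'],o['ft_force'])"
```

```text
the job is handed in; nothing more can be done
None
the job is handed in; nothing more can be done
```

I stroked the strip with shut fingers from bar1 along the whole curve to bar9, and handed the job in at about 8.5 s with the fingertips still resting on bar9.

- **Final position:** the fingertips are at the centre of bar9 by the fitted geometry (arc angle -44.5°, radius 151 mm). Bar9's middle is at -44.4° and 150 mm.
- **Pressure:** the upward force read 3.0–5.8 N at the checks along the stroke, with about 1 N of noise. The last two readings, 5.8 and 4.4 N, mean the strip is pressed about 5–6 mm, short of its stop.
- **Surroundings:** in the last pictures the console, knob, slide box and jar show no visible movement. The arm hid the bottle in both views, so I did not check it at the end; the force readings gave no sign of a collision.
- **Not confirmed:** I inferred bar contact from the fingertip position and force, because there is no direct reading per bar. The height fit and the stated strip height (47 against 49 mm) differ by 2 mm, which is within the calibration. No other checks disagreed.

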